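# Refit the current knob on the bench supply's D-shaft and hold it home

### The arm

A 6-joint arm with a two-finger parallel gripper is mounted at the origin on the work surface. World frame = base frame: x ahead of the robot, y to its left, z up, the work surface at z = 0. Lengths are in m, angles in rad, forces in N, time in s.
With the tool pointing down it reaches from about 0.275 to 0.75 m from the base axis. Payload 10.2 kg.
Tool frame: the origin (TCP) lies on the centre line of the jaws, within the pads' length; the fingertips stand 22 mm ahead of it and the grasp point (between the pads) lies 3 mm ahead of it; z points along the fingers, y is the line along which they close (so a half turn about z gives the same grasp; the last joint's range is limited). The gripper opens to 88 mm and grips with 3 to 60 N. Pads are 18 mm wide; open, the fingers measure 123 mm over their backs; the gripper's body (75 mm by 187 mm) begins 45 mm behind the grasp point.
Start: joints at [1.081, 0.313, 1.498, -0, 1.331, -0.223], TCP at [0.138, 0.506, 0.261] pointing down, gripper open.
Joint ranges: [-2.94, 2.94], [-0.97, 2.17], [0.19, 2.56], [-1.23, 4.37], [0.02, 3.11], [-2.88, 2.88]. Speed limits (rad/s): [2.39, 2.39, 3.01, 3.14, 3.14, 3.14].

### API

Orientations are given as [roll, pitch, yaw] about the fixed x, y, z axes, in that order (R = Rz(yaw) Ry(pitch) Rx(roll)).
In Python, from plant import manip, get_image, workorder, find_in, place_of gives the robot as it stands.
- The arm moves only by the shell command python3 -m pendant 'ROWS' [FORCE]. ROWS is JSON, one flat list of numbers, 7 for each row, row after row: the turn, a rotation vector about the tool's x, y, z in degrees, then the shift along the tool's x, y, z in m, then the gripper's target within -1 to 1 (fully open at 1, half-way at 0, shut at -1). A call has 1 to 12 rows; each row is the pose to reach, as a shift and turn from the pose commanded when the call began, along the tool's axes at that moment; what a row does not reach only later rows make up. A row lasts 1/12 s, in which the tool goes at most 41.7 mm and 7.16 degrees, less where a joint would pass 70% of its speed; a pose out of reach is approached as far as the arm can. A call with a gripper value outside its range is refused whole. The fingers move at their own pace and stop on an object; FORCE is the grip in N (left out, the last holds). Time passes only in rows, so rows that repeat a pose let the fingers close. It gives the time, the measured TCP pose, the force, the opening and the grip force at its end, in the units of the state.
- manip.get_state(): the state, without advancing time (a new reading comes with each control period).
- get_image(name): name is "scene" or "side" or "wrist"; returns a dict with "img" (400x640x3 uint8, blue, green, red), "camera_matrix" (3x3 intrinsics, pixels), "R" (3x3) and "t" (3): a world point X has camera coordinates R X + t. Camera axes: x right, y down, z forward; pixel columns grow to the right and rows downward; lengths in m; the calibration is good to about 2 mm. The wrist camera is an equidistant fisheye: a pixel r from the principal point sees the ray r / f radians off the axis. A picture is of the moment at which its call begins. There is no depth.
- workorder.hand_in(): hands the job in; it is judged then, once.
Trained networks look in the newest picture that a camera, given by its name, has taken for a name from the list of things; names that differ only in an ending like _2 or _b are one class to them, and where a whole thing is asked for, a point or a joint stands for the part that bears it (a point fixed in the world has none). Each returns a list of dicts, best first, with "confidence" (0 to 1); they miss things now and then, are a little off and sometimes report something else, mostly with a low value. They report only what shows in the picture. A call takes as long as a camera call. They do not tell look-alikes from the thing itself.
- find_in(camera, label): "point" ([x, y, z] in m, in the coordinates of the camera as it stood for that picture, good to about 4 mm: the middle of the surface that is visible of it).
- place_of(camera, label): "point" ([x, y, z] in m, in the coordinates of the camera as it stood for that picture, good to about 4 mm: a listed point, or the origin of a listed thing).
The state is a dict: "time": time; "joint_pos": joint angles; "joint_vel": joint speeds; "joint_efforts": joint torques, N m; "ee_pos": TCP position; "orientation": TCP orientation; "wrist_force": force on the tool from outside, world axes, zero at the start; "moment": the same for the moment, N m; "finger_gap": finger opening in m; "grip_force": force on a finger pad.
Only numpy, scipy, OpenCV 4.12 (cv2) and the standard library are available. Lean on these libraries where they do the work, as an engineer would, in place of code of your own. Each camera call takes 0.05 s, during which the arm holds its last target. There are 200 camera calls.

### The job

First turn the bench supply's voltage knob, the one that is still fitted on its left, down until its pointer stands at the zero mark, so that the output is dead. Then take the matching loose knob, turn it so that the flat in its bore meets the flat of the bare current shaft, push it straight down fully home against the nut, and finish with the gripper still holding it pressed down firmly, so that I can tighten its grub screw. Leave the voltage at zero and the screwdriver, front light, stem cap and jar where they lie.

Things in the scene. Friction and masses are not known exactly. Their poses are not given: they have to be found in the camera images.
- supply: Bench power supply: heavy steel box, 170 (its x) x 240 mm (y), grey panel on its flat top 91 mm up. Origin: centre of underside. Front faces its -x, to the robot, up to 0.3 rad askew. On the panel 30 mm in front of the centre: voltage knob 55 mm left (+y), bare current shaft 55 mm right (-y). Behind: two 22 mm tall binding posts, 58 mm behind the centre, 13 mm either side of the middle.
- voltage (a joint): Angle of the fitted voltage knob, rad: 0 with its white pointer line at the zero mark (long thick tick with a dot beyond it, 135 deg anticlockwise from the supply's +x, so at front left); grows clockwise seen from above. Starts at 0.6 to 1.4; turn it anticlockwise by that much. Stays where it is left (0.02 N m friction); a stop lies 0.04 rad below zero.
- voltage_knob (a point): On the voltage knob's axis at the level of its underside, 94 mm above the work surface. Turns with the knob: x axis along the pointer line, z up. Same shape and sizes as the loose knob.
- shaft_seat (a point): On the bare current shaft's axis, in the top face of its nut (20 mm across, 94 mm up), where the knob's underside comes to rest. The steel D-shaft stands 11 mm above: 10 mm diameter, flat 2 mm from the axis, rim chamfered 0.6 mm. x axis: out through the flat (away from the robot, within 0.5 rad of the supply's +x); z up. The shaft turns stiffly, 0.03 N m.
- knob: Loose black die-cast bar knob, 130 g, upright on the work surface left or right of the supply. Origin: centre of underside. Skirt 36 mm across, 13.5 high; on it a grip bar along x, 35 long, 12 thick, 15 tall. White pointer line on the bar's +x half; x points within 0.7 rad of world +x. D bore 11 mm, 12 deep, flat 2.5 mm from the axis on the +x side; slips on within 0.2 rad of the shaft's x.
- stem_cap: Bicycle stem cap, a thin aluminium disc 35 mm across, 7 mm high, lying on the other side of the supply from the loose knob. Origin: centre of its underside. A bystander.
- screwdriver: Red-handled screwdriver 190 mm long, 26 mm thick, lying between the robot and the supply. Origin: mid-length, on its underside; x axis towards its tip. A bystander.
- front_light: Black plastic bicycle front light, 85 by 40 mm, 42 mm high, lying to the right of the supply, beyond the small part there. Origin: centre of its underside. A bystander.
- jar: Open glass jar holding four steel bolts, 68 mm across, 82 mm high, standing to the left of the supply, beyond the small part there. Origin: centre of its underside. A bystander.
Things that resemble listed ones, but are neither listed nor needed, are in the scene too. Several things have the shape of the knob; the one meant has the colours described above.

How it is judged:
By the outcome, as a careful person would: the job done as asked, in the order asked, and still so for the second after the job is handed in, while the arm keeps its last pose, push and grip.
It also fails if it takes over 58 s, if anything falls off the work surface, if the arm or the gripper's body presses on something with over 40 N, if the wrist force passes 120 N, or if a joint passes its speed limit or range.

## Working session

There is one attempt and no reset: what is moved stays moved. The work goes in short steps, Python scripts to look and compute and a shell command to move; the robot and the scene stay as the last step left them, time stands still between calls to the robot, and variables do not carry over. Pictures are saved under pics/ and viewed, at most 10 in all, crops included, and the job is handed in when it is done.

```bash
mkdir -p pics; cat > h.py <<'E'
import numpy as np, cv2
from plant import manip, get_image, workorder, find_in, place_of
def world(cam,p): return np.array(cam["R"]).T@(np.array(p)-np.array(cam["t"]))
def ray(cam,u,v,z,fish=False):
    K=np.array(cam["camera_matrix"]);x=(u-K[0,2])/K[0,0];y=(v-K[1,2])/K[1,1]
    if fish:
        r=np.hypot(x,y);d=np.array([x/r*np.sin(r),y/r*np.sin(r),np.cos(r)])
    else: d=np.array([x,y,1.])
    R=np.array(cam["R"]);c=-R.T@np.array(cam["t"]);w=R.T@d
    return c+w*(z-c[2])/w[2]
def proj(cam,X,fish=False):
    K=np.array(cam["camera_matrix"]);p=np.array(cam["R"])@np.array(X)+np.array(cam["t"])
    if fish:
        n=np.hypot(p[0],p[1]);th=np.arctan2(n,p[2]);q=p[:2]/n*th
    else: q=p[:2]/p[2]
    return q*[K[0,0],K[1,1]]+K[:2,2]
E
python3 - <<'E'
from h import *
np.set_printoptions(precision=3,suppress=True)
s=manip.get_state();print(s)
for c in("scene","side"):
    im=get_image(c);cv2.imwrite(f"pics/{c}0.png",im["img"])
    print(c,-np.array(im["R"]).T@im["t"])
    for l in("supply","voltage_knob","shaft_seat","knob","stem_cap"):
        for d in place_of(c,l)[:4]: print(l,round(d["confidence"],2),world(im,d["point"]),proj(im,world(im,d["point"])))
E
```

```text
{'time': 0.0, 'joint_pos': array([ 1.081,  0.313,  1.498, -0.   ,  1.331, -0.223]), 'joint_vel': array([ 0.002,  0.   , -0.   ,  0.001, -0.003,  0.001]), 'joint_efforts': array([ -0.001, -40.222, -25.226,   0.069,   0.035,  -0.   ]), 'ee_pos': array([0.138, 0.506, 0.26 ]), 'orientation': array([-3.14 , -0.   ,  2.875]), 'wrist_force': array([0.109, 0.173, 0.941]), 'moment': array([ 0.005,  0.02 , -0.004]), 'grip_force': 0.0, 'finger_gap': 0.08813648780713063}
scene [ 1.1   -0.556  1.065]
supply 0.79 [ 0.577 -0.036 -0.   ] [306.105 229.039]
voltage_knob 0.58 [0.557 0.022 0.095] [315.45  188.759]
knob 0.66 [0.551 0.29  0.003] [376.657 154.778]
knob 0.48 [ 0.477  0.297 -0.006] [358.019 143.449]
knob 0.43 [ 0.488  0.208 -0.004] [341.649 161.079]
stem_cap 0.58 [ 0.472 -0.273 -0.003] [208.899 265.104]
side [0.274 0.504 0.727]
supply 0.89 [ 0.572 -0.041  0.004] [318.894 204.015]
voltage_knob 0.52 [0.555 0.024 0.094] [311.854 199.735]
shaft_seat 0.51 [ 0.528 -0.082  0.092] [343.526 175.646]
knob 0.89 [ 0.471  0.293 -0.002] [280.43  337.288]
knob 0.59 [0.548 0.288 0.001] [249.852 316.258]
knob 0.49 [0.49  0.213 0.004] [293.535 298.688]
stem_cap 0.43 [ 0.466 -0.271  0.001] [391.037 165.237]
```

View pics/scene0.png

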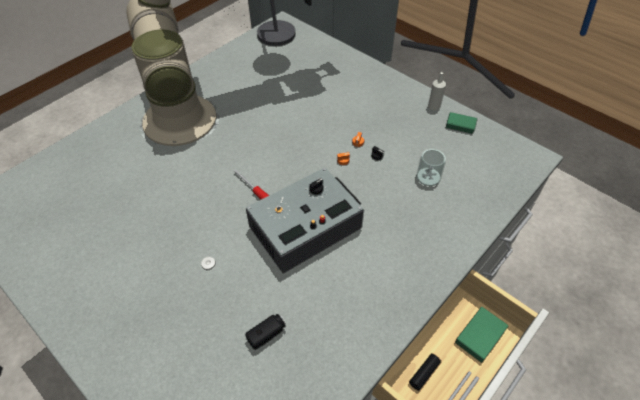

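View pics/side0.png

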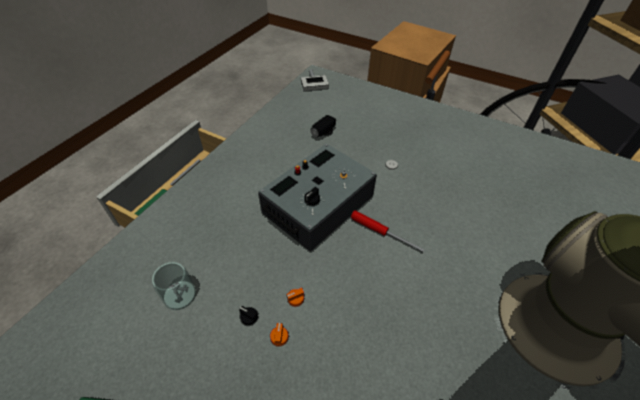

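The scene picture shows three knob-shaped things: orange at (358,139), orange at (343,157), and black at (377,153). In side they are at (280,335), (296,297) and (248,315). I choose the black one, about (0.55, 0.289). Next is a close crop to check it.

```bash
python3 - <<'E'
import cv2,numpy as np
a=cv2.imread("pics/side0.png")
c=cv2.resize(a[285:345,220:300],(400,300),interpolation=cv2.INTER_CUBIC)
d=cv2.resize(a[140:250,255:385],(400,338),interpolation=cv2.INTER_CUBIC)[:300]
b=cv2.imread("pics/scene0.png")
e=cv2.resize(b[130:175,330:390],(400,300),interpolation=cv2.INTER_CUBIC)
f=cv2.resize(b[165:255,245:365],(400,300),interpolation=cv2.INTER_CUBIC)
cv2.imwrite("pics/crop.png",np.vstack([np.hstack([c,d]),np.hstack([e,f])]))
E
```

```text
(no output)
```

View pics/crop.png

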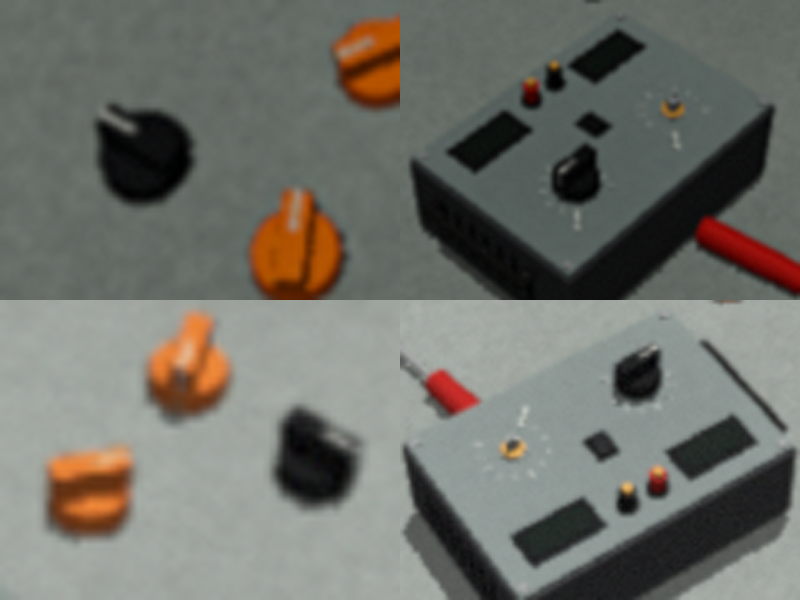

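The crop confirms that the black knob (crop top-left, pointer to upper left) is the one wanted, and both others are orange. The fitted voltage knob sits on the supply's left, and the bare shaft with its brass nut on the right. I move above the panel next.

```bash
python3 -m pendant '[0,0,85,-0.507,-0.407,-0.04,1, 0,0,85,-0.507,-0.407,-0.04,1, 0,0,85,-0.507,-0.407,-0.04,1, 0,0,85,-0.507,-0.407,-0.04,1, 0,0,85,-0.507,-0.407,-0.04,1, 0,0,85,-0.507,-0.407,-0.04,1, 0,0,85,-0.507,-0.407,-0.04,1, 0,0,85,-0.507,-0.407,-0.04,1, 0,0,85,-0.507,-0.407,-0.04,1, 0,0,85,-0.507,-0.407,-0.04,1, 0,0,85,-0.507,-0.407,-0.04,1, 0,0,85,-0.507,-0.407,-0.04,1]'
```

```text
time: 1.6
ee_pos: [0.4322, 0.1004, 0.2918]
orientation: [3.141, -0.0, 1.385]
wrist_force: [0.8, 1.0, 0.5]
finger_gap: 0.088
grip_force: 0.0
```

```bash
cat > look.py <<'E'
from h import *
import sys
np.set_printoptions(precision=3,suppress=True)
im=get_image("wrist");cv2.imwrite(f"pics/{sys.argv[1]}.png",im["img"])
import pickle;pickle.dump(im,open("last.pkl","wb"))
s=manip.get_state();print(s["ee_pos"],s["orientation"],s["wrist_force"]);print("cam",-np.array(im["R"]).T@im["t"],im["camera_matrix"])
for l in sys.argv[2:]:
    for d in place_of("wrist",l)[:4]: w=world(im,d["point"]);print(l,round(d["confidence"],2),w,proj(im,w,True))
E
python3 look.py w1 supply voltage_knob shaft_seat knob
```

```text
[0.436 0.096 0.292] [3.139 0.002 1.374] [-0.07  -3.1   -0.378]
cam [0.447 0.18  0.415] [[309.707   0.    314.77 ]
 [  0.    309.707 198.371]
 [  0.      0.      1.   ]]
supply 0.79 [ 0.573 -0.035 -0.004] [420.644 230.463]
voltage_knob 0.79 [0.557 0.022 0.092] [430.533 222.484]
knob 0.68 [ 0.552  0.294 -0.003] [375.298   8.969]
knob 0.62 [ 0.491  0.207 -0.001] [343.193  75.939]
knob 0.59 [0.472 0.295 0.001] [316.907  15.287]
```

View pics/w1.png

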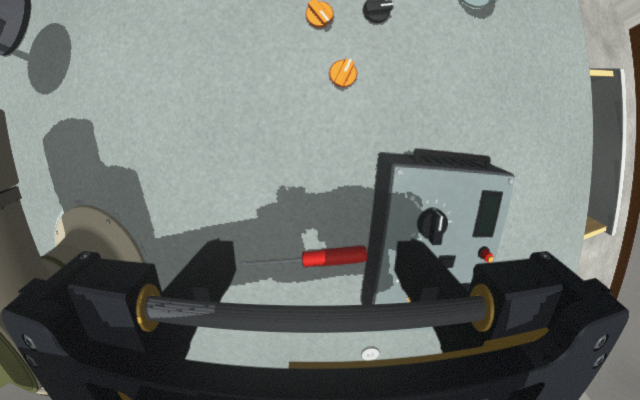

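The wrist view shows the voltage knob at (432,225) with its pointer up, and the black loose knob at (378,9). The shaft is hidden by the finger, so I shift right to see the whole panel.

```bash
python3 -m pendant '[0,0,0,-0.233,0.142,0.02,1, 0,0,0,-0.233,0.142,0.02,1, 0,0,0,-0.233,0.142,0.02,1, 0,0,0,-0.233,0.142,0.02,1, 0,0,0,-0.233,0.142,0.02,1, 0,0,0,-0.233,0.142,0.02,1, 0,0,0,-0.233,0.142,0.02,1, 0,0,0,-0.233,0.142,0.02,1, 0,0,0,-0.233,0.142,0.02,1, 0,0,0,-0.233,0.142,0.02,1]' && python3 look.py w2 supply voltage_knob shaft_seat && python3 - <<'E'
import cv2
a=cv2.imread("pics/w2.png")
cv2.imwrite("pics/w2c.png",cv2.resize(a[30:230,220:420],(600,600),interpolation=cv2.INTER_CUBIC))
E
```

```text
time: 2.68
ee_pos: [0.5295, -0.1502, 0.2716]
orientation: [-3.141, -0.0, 1.394]
wrist_force: [-0.6, 0.2, 0.9]
finger_gap: 0.0885
grip_force: 0.0
[ 0.529 -0.15   0.272] [ 3.141 -0.     1.394] [ 0.709 -0.367  0.06 ]
cam [ 0.544 -0.07   0.395] [[309.707   0.    314.77 ]
 [  0.    309.707 198.371]
 [  0.      0.      1.   ]]
supply 0.57 [ 0.574 -0.036 -0.003] [333.847  70.712]
voltage_knob 0.85 [0.556 0.022 0.093] [310.386   8.177]
voltage_knob 0.32 [ 0.384 -0.036  0.001] [190.7   102.116]
shaft_seat 0.45 [ 0.529 -0.084  0.093] [302.674 117.01 ]
```

View pics/w2c.png

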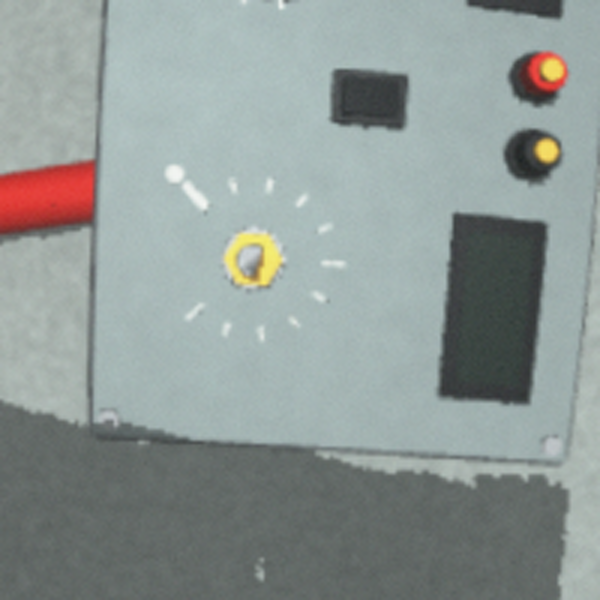

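The crop shows the shaft and nut at crop (252,260), image pixel (304,117). The flat faces right, slightly down, and the zero dot is at crop (174,174). I go closer for both.

```bash
python3 -m pendant '[0,0,0,0.08,-0.01,0.085,1, 0,0,0,0.08,-0.01,0.085,1, 0,0,0,0.08,-0.01,0.085,1, 0,0,0,0.08,-0.01,0.085,1, 0,0,0,0.08,-0.01,0.085,1, 0,0,0,0.08,-0.01,0.085,1]' && python3 look.py w3 voltage_knob shaft_seat && python3 - <<'E'
import cv2
a=cv2.imread("pics/w3.png")
cv2.imwrite("pics/w3c.png",cv2.resize(a[40:300,200:460],(600,600),interpolation=cv2.INTER_CUBIC))
E
```

```text
time: 3.38
ee_pos: [0.5345, -0.0719, 0.1876]
orientation: [3.14, 0.001, 1.392]
wrist_force: [0.2, -0.6, -0.6]
finger_gap: 0.0883
grip_force: 0.0
[ 0.535 -0.072  0.188] [3.139 0.001 1.391] [ 0.157 -0.138  0.164]
cam [0.549 0.008 0.311] [[309.707   0.    314.77 ]
 [  0.    309.707 198.371]
 [  0.      0.      1.   ]]
voltage_knob 0.59 [0.555 0.023 0.089] [319.767  79.165]
shaft_seat 0.7 [ 0.531 -0.086  0.093] [313.336 229.653]
```

View pics/w3c.png

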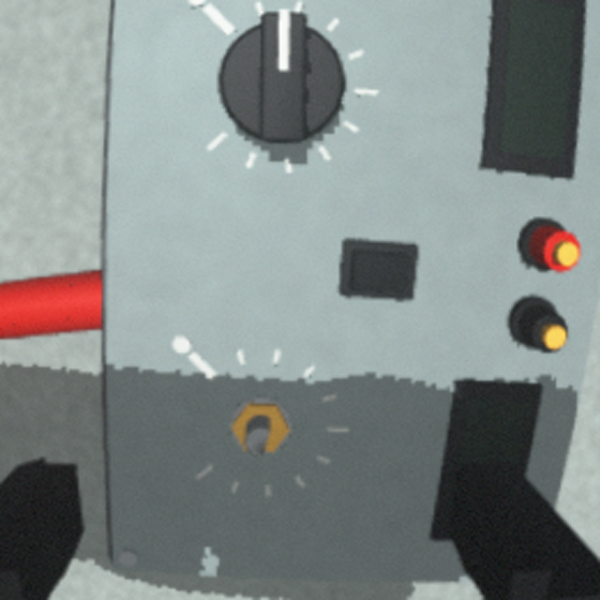

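```bash
cat > m.py <<'E'
from h import *
import pickle
im=pickle.load(open("last.pkl","rb"))
np.set_printoptions(precision=4,suppress=True)
f=lambda x,y,z: ray(im,200+x/2.308,40+y/2.308,z,True)
p={n:f(*a) for n,a in dict(ptr0=(284,10,.1225),ptr1=(284,70,.1225),bar_l0=(263,12,.1225),bar_l1=(261,138,.1225),bar_r0=(305,14,.1225),bar_r1=(305,140,.1225),skirtL=(220,83,.1075),skirtR=(345,83,.1075),dotV=(199,1,.091),dotC=(181,345,.091),nut=(261,428,.094),red=(566,253,.113),blk=(554,336,.113)).items()}
for n in p: print(n,p[n][:2])
ang=lambda a,b: np.degrees(np.arctan2(*(p[a]-p[b])[[1,0]]))
print("ptr",ang("ptr0","ptr1"),ang("bar_l0","bar_l1"),ang("bar_r0","bar_r1"))
print("dots->y dir",ang("dotV","dotC")-90,"posts",ang("red","blk")-90)
c=(p["bar_l0"]+p["bar_l1"]+p["bar_r0"]+p["bar_r1"])/4
print("knob c",c,(p["skirtL"]+p["skirtR"])/2); p["c"]=c
print("zero dir",ang("dotV","c"),ang("dotC","nut"), "knob-shaft",ang("c","nut")-90)
E
python3 m.py
python3 - <<'E'
import cv2,numpy as np
a=cv2.imread("pics/w3.png")[205:250,290:340];b=cv2.imread("pics/w2.png")[98:138,283:328]
r=lambda i:cv2.resize(i,(400,400),interpolation=cv2.INTER_NEAREST)
cv2.imwrite("pics/sh.png",np.hstack([cv2.convertScaleAbs(r(a),alpha=1.8),r(b)]))
E
```

```text
ptr0 [0.5601 0.0413]
ptr1 [0.5573 0.0254]
bar_l0 [0.5547 0.0417]
bar_l1 [0.5482 0.0088]
bar_r0 [0.5653 0.0394]
bar_r1 [0.5594 0.0063]
skirtL [0.5398 0.0264]
skirtR [0.5741 0.0204]
dotV [0.5374 0.0545]
dotC [ 0.511  -0.0509]
nut [ 0.5314 -0.0827]
red [ 0.6317 -0.0369]
blk [ 0.6259 -0.0619]
ptr 79.74353091334001 78.8346531358197 79.87108767266962
dots->y dir -14.06610186468221 posts -13.187667120770712
knob c [0.5569 0.024  0.1225] [0.5569 0.0234 0.1075]
zero dir 122.5207103610891 122.68807223142994 knob-shaft -13.433671216968051
```

View pics/sh.png

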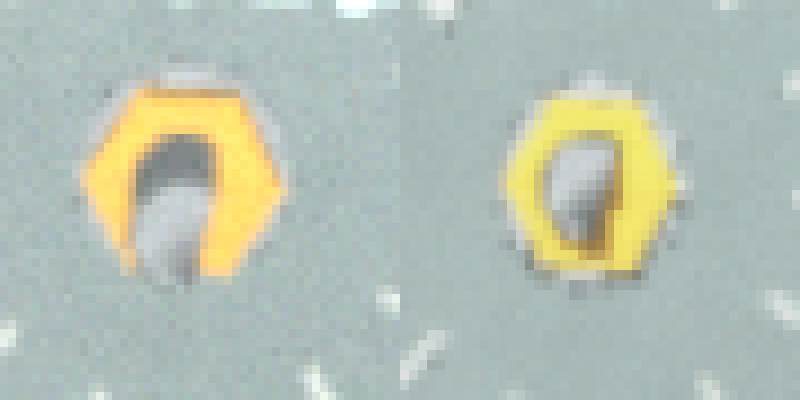

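In the left crop the nut is centred around (183,180), and the flat's edge leans about 10° from vertical, facing right. Supply yaw is about -13.5°, zero direction about 122° and pointer about 79.5°, so the turn is about +42°. I go over the knob.

```bash
python3 -m pendant '[0,0,0,0.098,0.0045,0,0, 0,0,0,0.098,0.0045,0,0, 0,0,0,0.098,0.0045,0,0, 0,0,0,0.098,0.0045,0.01,-0.2, 0,0,0,0.098,0.0045,0.025,-0.2, 0,0,0,0.098,0.0045,0.04,-0.2, 0,0,0,0.098,0.0045,0.05,-0.2, 0,0,0,0.098,0.0045,0.0565,-0.2, 0,0,0,0.098,0.0045,0.0565,-0.2, 0,0,0,0.098,0.0045,0.0565,-0.2]'
```

```text
time: 4.37
ee_pos: [0.5562, 0.0234, 0.1302]
orientation: [3.141, 0.0, 1.391]
wrist_force: [-0.5, -0.1, -0.2]
finger_gap: 0.035
grip_force: 0.0
```

```bash
python3 -m pendant '[0,0,0,0,0,-0.0015,-1, 0,0,0,0,0,-0.0015,-1, 0,0,0,0,0,-0.0015,-1, 0,0,0,0,0,-0.0015,-1, 0,0,0,0,0,-0.0015,-1]' 15
```

```text
time: 4.78
ee_pos: [0.5565, 0.0239, 0.1319]
orientation: [3.14, -0.0, 1.391]
wrist_force: [3.3, -0.0, 1.1]
finger_gap: 0.0119
grip_force: 15.0
```

```bash
python3 -m pendant '[0,0,-4,0,0,0,-1, 0,0,-8,0,0,0,-1, 0,0,-13,0,0,0,-1, 0,0,-18,0,0,0,-1, 0,0,-23,0,0,0,-1, 0,0,-28,0,0,0,-1, 0,0,-33,0,0,0,-1, 0,0,-37,0,0,0,-1, 0,0,-40,0,0,0,-1, 0,0,-42,0,0,0,-1, 0,0,-42,0,0,0,-1, 0,0,-42,0,0,0,-1]'; python3 -c "
from h import *;print(manip.get_state()['moment'],manip.get_state()['wrist_force'],np.degrees(manip.get_state()['orientation'][2]))"
```

```text
time: 5.78
ee_pos: [0.5562, 0.0239, 0.1319]
orientation: [3.141, 0.001, 2.123]
wrist_force: [-0.2, 0.0, 4.2]
finger_gap: 0.0118
grip_force: 15.0
[-0.24736269 -0.04333161  0.01390549] [-2.13923064e-01  1.54406289e-03  4.23566866e+00] 121.65540525825904
```

```bash
python3 -m pendant '[0,0,0,0,0,0,0, 0,0,0,0,0,0,0, 0,0,0,0,0,-0.03,0, 0,0,0,0,0,-0.03,0, 0,0,42,-0.094,-0.093,-0.033,0, 0,0,42,-0.094,-0.093,-0.033,1, 0,0,42,-0.094,-0.093,-0.033,1, 0,0,42,-0.094,-0.093,-0.033,1, 0,0,42,-0.094,-0.093,-0.033,1, 0,0,42,-0.094,-0.093,-0.033,1, 0,0,42,-0.094,-0.093,-0.033,1, 0,0,42,-0.094,-0.093,-0.033,1]' && python3 look.py w4 voltage_knob shaft_seat && python3 - <<'E'
import cv2,numpy as np
a=cv2.imread("pics/w4.png")
c=cv2.resize(a[0:120,250:400],(750,600),interpolation=cv2.INTER_CUBIC)
c=cv2.resize(a[0:300,220:420],(400,600),interpolation=cv2.INTER_CUBIC)
g=a[160:220,285:325];g=cv2.convertScaleAbs(cv2.resize(g,(400,600),interpolation=cv2.INTER_CUBIC),alpha=1.7)
cv2.imwrite("pics/w4c.png",np.hstack([c,g]))
E
```

```text
time: 6.78
ee_pos: [0.5261, -0.1048, 0.1641]
orientation: [-3.141, -0.0, 1.394]
wrist_force: [0.0, -0.6, -0.7]
finger_gap: 0.0875
grip_force: 0.0
[ 0.526 -0.105  0.164] [-3.141 -0.     1.395] [-1.003  0.586  0.284]
cam [ 0.54  -0.025  0.288] [[309.707   0.    314.77 ]
 [  0.    309.707 198.371]
 [  0.      0.      1.   ]]
shaft_seat 0.58 [ 0.529 -0.079  0.093] [312.325 187.216]
```

View pics/w4c.png

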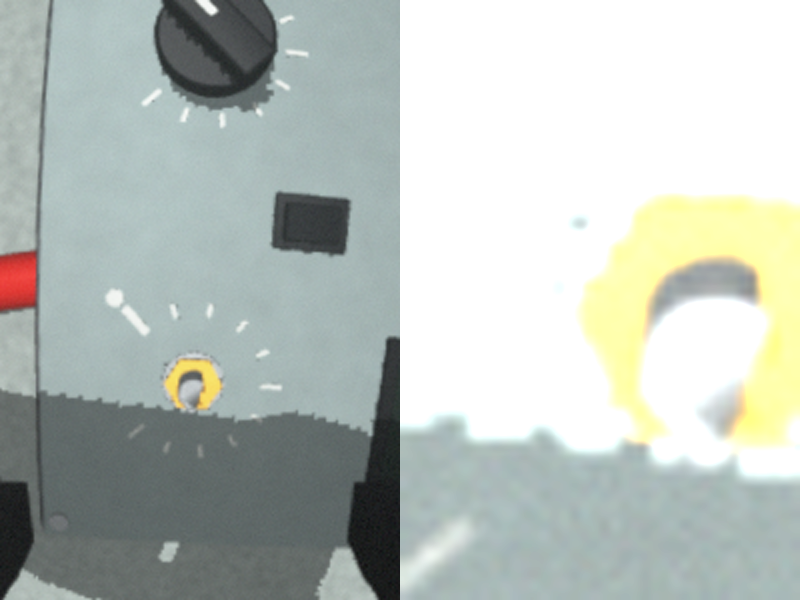

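The knob's bar now lies along the zero mark, with its lower end at (243,82) in the left panel. The shaft is at (192,383). I take a closer look at the flat, straight from above, and fit it numerically.

```bash
cp last.pkl w4.pkl; python3 -m pendant '[0,0,0,-0.059,0,0.01,1, 0,0,0,-0.059,0,0.02,1, 0,0,0,-0.059,0,0.029,1, 0,0,0,-0.059,0,0.029,1, 0,0,0,-0.059,0,0.029,1]' && python3 look.py w5 shaft_seat && cp last.pkl w5.pkl && python3 - <<'E'
from h import *
import pickle
np.set_printoptions(precision=4,suppress=True)
im=pickle.load(open("w4.pkl","rb"))
f=lambda x,y,z: ray(im,220+x/2,y/2,z,True)
for a,b in(((163,0),(243,82)),((205,0),(276,50))):
    d=f(*a,.1225)-f(*b,.1225);print("bar deg",np.degrees(np.arctan2(d[1],d[0])))
d=f(114,297,.091)-f(192,383,.094);print("zero",np.degrees(np.arctan2(d[1],d[0])))
im=pickle.load(open("w5.pkl","rb"))
c=proj(im,[.530,-.083,.1],True).astype(int);print(c)
g=im["img"][c[1]-24:c[1]+24,c[0]-24:c[0]+24]
h=cv2.cvtColor(g,cv2.COLOR_BGR2HSV)
for r in range(48): print("".join("%4d"%v if s<90 else "   Y" for v,s in zip(h[r,4:44,2],h[r,4:44,1])))
E
```

```text
time: 7.35
ee_pos: [0.5157, -0.1621, 0.1352]
orientation: [-3.141, -0.001, 1.392]
wrist_force: [0.7, -0.1, -0.0]
finger_gap: 0.0882
grip_force: 0.0
[ 0.516 -0.162  0.136] [ 3.142 -0.     1.393] [ 0.275 -0.171 -0.02 ]
cam [ 0.53  -0.082  0.259] [[309.707   0.    314.77 ]
 [  0.    309.707 198.371]
 [  0.      0.      1.   ]]
shaft_seat 0.6 [ 0.532 -0.085  0.09 ] [319.629 104.551]
bar deg 121.76015284345185
bar deg 133.10084423490187
zero 121.71720156027868
[314 102]
 199 199 202 201 199 199 199 197 202 200 199 198 196 197 196 197 198 196 197 193 195 195 196 196 195 194 193 194 195 197 194 196 194 195 195 198 195 198 196 196
 202 200 201 199 199 200 199 197 200 198 197 198 198 200 195 197 197 198 197 194 195 195 199 196 196 195 196 197 195 197 196 195 195 195 194 196 196 192 193 195
 201 203 198 197 199 199 199 203 197 201 199 200 196 197 200 195 197 196 195 194 194 194 195 195 196 193 194 197 198 198 196 193 197 196 196 198 198 196 196 195
 201 199 201 200 201 198 199 198 202 198 197 198 198 197 198 197 195 193 192 198 197 194 193 195 195 196 195 198 193 196 196 195 196 195 195 194 19
[... 6397 characters left out ...]
 191 195 194 194 193 197 197 195 197 198 195 196 198 198
 200 202 198 198 200 199 197 196 194 198 198 198 200 198 198 198 195 198 199 193 194 196 199 195 196 196 196 198 196 196 196 195 193 196 197 195 196 198 196 196
 201 199 197 196 196 198 199 196 198 197 199 197 200 197 199 197 196 197 196 197 197 197 195 198 196 199 196 198 197 197 197 198 197 196 198 195 195 195 194 198
 201 201 198 196 197 200 198 197 197 197 200 196 197 200 198 198 196 196 195 195 193 197 197 198 197 196 195 196 197 195 196 196 197 196 195 195 196 195 196 196
 200 198 197 198 200 196 200 197 197 196 199 200 197 197 198 195 199 197 197 196 193 196 194 199 198 198 196 197 196 197 197 194 196 195 199 198 196 194 194 196
```

```bash
python3 - <<'E'
from h import *
import pickle
np.set_printoptions(precision=4,suppress=True)
im=pickle.load(open("w5.pkl","rb"));c=proj(im,[.530,-.083,.1],True).astype(int)
e=[(19,28.5),(20,28.3),(21,28.2),(22,27.6),(23,27.5),(24,27.4),(25,26.8),(26,26.5),(27,26),(28,25.6),(29,25.6),(30,25.5),(31,24.7)]
P=np.array([ray(im,c[0]-20+j,c[1]-24+r,.105,True)[:2] for r,j in e])
k=np.polyfit(P[:,1],P[:,0],1)  # x=k*y+b ; normal (1,-k)
th=np.arctan2(-k[0],1);print("flat normal deg",np.degrees(th),"dist-axis est",P.mean(0)-.002*np.array([np.cos(th),np.sin(th)]))
h=cv2.cvtColor(im["img"],cv2.COLOR_BGR2HSV);m=((h[...,1]>=90)&(abs(h[...,0].astype(int)-25)<12)).astype(np.uint8)
x0,y0=c-22; s=m[y0:y0+44,x0:x0+44]; cn,_=cv2.findContours(s,cv2.RETR_EXTERNAL,cv2.CHAIN_APPROX_NONE)
q=max(cn,key=cv2.contourArea);M=cv2.moments(cv2.convexHull(q));u=M["m10"]/M["m00"]+x0;v=M["m01"]/M["m00"]+y0
print("nut",ray(im,u,v,.094,True))
s=manip.get_state();print(s["ee_pos"],s["orientation"])
E
```

```text
flat normal deg -27.260362167654268 dist-axis est [ 0.5311 -0.0828]
nut [ 0.531  -0.0829  0.094 ]
[ 0.5161 -0.162   0.136 ] [3.1409 0.0001 1.3929]
```

Shaft axis is (0.531, -0.0828) and the flat points to -27°. I check the voltage pointer on the way.

```bash
python3 -m pendant '[0,0,0,0.03,0,-0.04,1, 0,0,0,0.07,0,-0.05,1, 0,0,0,0.11,0,-0.05,1, 0,0,0,0.11,0,-0.05,1, 0,0,0,0.11,0,-0.05,1, 0,0,0,0.11,0,-0.05,1]' && python3 look.py w6 voltage_knob && python3 - <<'E'
from h import *
import pickle
np.set_printoptions(precision=4,suppress=True)
im=pickle.load(open("last.pkl","rb"))
c=proj(im,[.5567,.0235,.11],True);x0=max(0,int(c[0])-50);y0=max(0,int(c[1])-50);print(x0,y0)
cv2.imwrite("pics/w6c.png",cv2.resize(im["img"][y0:y0+100,x0:x0+100],(600,600),interpolation=cv2.INTER_CUBIC))
for l in("jar","knob"):
    a=get_image("side");
    for d in place_of("side",l): print(l,d["confidence"],world(a,d["point"]))
E
```

```text
time: 7.95
ee_pos: [0.5354, -0.0545, 0.1857]
orientation: [3.141, 0.0, 1.393]
wrist_force: [0.0, -0.8, 1.0]
finger_gap: 0.0882
grip_force: 0.0
[ 0.535 -0.055  0.185] [-3.142  0.     1.391] [0.399 0.015 0.506]
cam [0.55  0.025 0.309] [[309.707   0.    314.77 ]
 [  0.    309.707 198.371]
 [  0.      0.      1.   ]]
voltage_knob 0.93 [0.555 0.023 0.09 ] [322.813 103.574]
276 51
jar 0.72 [ 0.7008  0.3223 -0.0006]
knob 0.82 [0.4872 0.2122 0.0043]
knob 0.72 [0.5484 0.2871 0.0008]
knob 0.63 [ 0.4715  0.2909 -0.0027]
```

View pics/w6c.png

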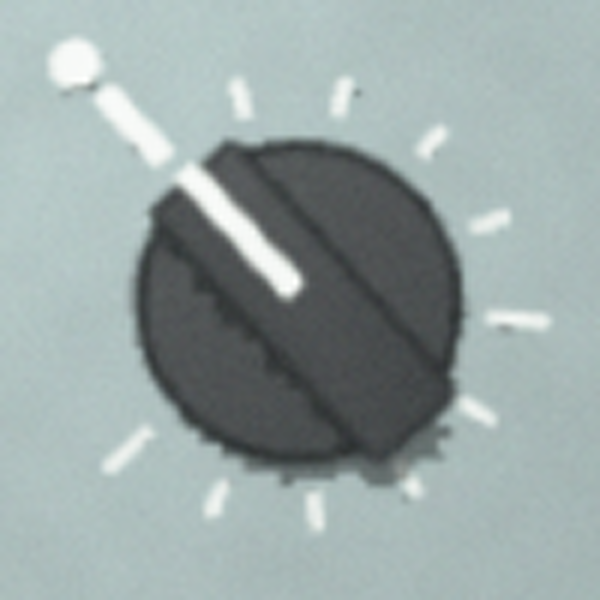

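The pointer line (187,175)-(290,287) is in line with the zero tick (105,92)-(162,157), so the voltage is at zero. I go to the loose knob.

```bash
python3 -m pendant '[0,0,-73,0.3265,0.007,-0.015,0.5, 0,0,-73,0.3265,0.007,-0.015,0.5, 0,0,-73,0.3265,0.007,-0.015,0.5, 0,0,-73,0.3265,0.007,-0.015,0.5, 0,0,-73,0.3265,0.007,-0.015,0.5, 0,0,-73,0.3265,0.007,-0.015,0.5, 0,0,-73,0.3265,0.007,-0.015,0.5, 0,0,-73,0.3265,0.007,-0.015,0.5, 0,0,-73,0.3265,0.007,-0.015,0, 0,0,-73,0.3265,0.007,-0.015,0, 0,0,-73,0.3265,0.007,-0.015,0, 0,0,-73,0.3265,0.007,-0.015,0]' && python3 look.py w7 knob jar && python3 - <<'E'
from h import *
import pickle
np.set_printoptions(precision=4,suppress=True)
im=pickle.load(open("last.pkl","rb"))
c=proj(im,[.55,.289,.02],True);x0=max(0,int(c[0])-50);y0=max(0,int(c[1])-50);print(x0,y0)
cv2.imwrite("pics/w7c.png",cv2.resize(im["img"][y0:y0+100,x0:x0+100],(600,600),interpolation=cv2.INTER_CUBIC))
E
```

```text
time: 9.25
ee_pos: [0.6007, 0.2648, 0.2002]
orientation: [-3.141, -0.0, 2.663]
wrist_force: [0.3, 1.0, 0.2]
finger_gap: 0.0443
grip_force: 0.0
[0.601 0.265 0.2  ] [-3.141 -0.     2.661] [-0.021 -0.203 -0.281]
cam [0.53  0.303 0.324] [[309.707   0.    314.77 ]
 [  0.    309.707 198.371]
 [  0.      0.      1.   ]]
knob 0.88 [ 0.474  0.295 -0.   ] [283.211  57.87 ]
knob 0.64 [ 0.548  0.295 -0.002] [316.879 119.556]
knob 0.55 [0.492 0.21  0.001] [221.121 112.636]
jar 0.69 [ 0.709  0.322 -0.002] [398.928 233.908]
262 75
```

View pics/w7c.png

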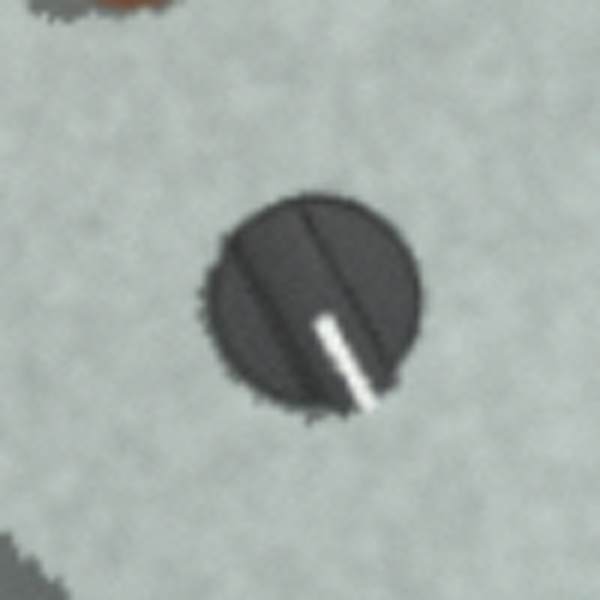

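```bash
python3 - <<'E'
from h import *
import pickle
np.set_printoptions(precision=4,suppress=True)
im=pickle.load(open("last.pkl","rb"))
f=lambda x,y,z: ray(im,262+x/6,75+y/6,z,True)[:2]
a=f(323,318,.0285);b=f(372,408,.0285);l0=f(300,203,.0285);l1=f(392,372,.0285);m0=f(236,242,.0285);m1=f(318,395,.0285)
A=lambda d:np.degrees(np.arctan2(d[1],d[0]))
print(A(b-a),A(l1-l0),A(m1-m0)); print("ptr",a,b,"bar c",(l0+l1+m0+m1)/4,"skirt",(f(205,303,.0135)+f(422,303,.0135)+f(313,193,.0135)+f(313,412,.0135))/4)
u=np.array([np.cos(np.radians(A(b-a))),np.sin(np.radians(A(b-a)))]);print("from ptr tip",b-.0175*u)
c=f(313,303,.0135);t=np.radians(152.5)
d=c-manip.get_state()["ee_pos"][:2];print(d)
E
```

```text
0.9691279750166296 0.9601347161824089 0.25995749926064854
ptr [0.5527 0.2916] [0.5692 0.2918] bar c [0.5498 0.2911] skirt [0.5509 0.2907]
from ptr tip [0.5517 0.2915]
[-0.0498  0.026 ]
```

```bash
python3 -m pendant '[0,0,-7,0.03,0,0.03,0, 0,0,-14,0.056,0.0005,0.06,0, 0,0,-21,0.0563,0.0005,0.09,0, 0,0,-28.3,0.0563,0.0005,0.115,0, 0,0,-28.3,0.0563,0.0005,0.135,0, 0,0,-28.3,0.0563,0.0005,0.15,0, 0,0,-28.3,0.0563,0.0005,0.158,0, 0,0,-28.3,0.0563,0.0005,0.1625,0, 0,0,-28.3,0.0563,0.0005,0.1625,0, 0,0,-28.3,0.0563,0.0005,0.1625,0]'
```

```text
time: 10.23
ee_pos: [0.5512, 0.2916, 0.0388]
orientation: [3.141, 0.001, -3.125]
wrist_force: [0.1, -0.2, -0.0]
finger_gap: 0.0439
grip_force: 0.0
```

```bash
python3 -m pendant '[0,0,0,0,0,0,-1, 0,0,0,0,0,0,-1, 0,0,0,0,0,0,-1, 0,0,0,0,0,0,-1, 0,0,0,0,0,0,-1, 0,0,0,0,0,0,-1]' 45
```

```text
time: 10.73
ee_pos: [0.5508, 0.2916, 0.0382]
orientation: [3.142, 0.0, -3.124]
wrist_force: [-0.1, -0.3, 2.4]
finger_gap: 0.0113
grip_force: 45.0
```

```bash
python3 -m pendant '[0,0,0,0,0,-0.02,-1, 0,0,0,0,0,-0.05,-1, 0,0,0,0,0,-0.09,-1, 0,0,0,0,0,-0.13,-1, 0,0,0,0,-0.02,-0.16,-1, 0,0,4,0.003,-0.05,-0.16,-1, 0,0,8,0.006,-0.09,-0.16,-1, 0,0,12,0.009,-0.13,-0.16,-1, 0,0,16,0.012,-0.17,-0.16,-1, 0,0,20,0.015,-0.21,-0.16,-1, 0,0,24,0.018,-0.25,-0.16,-1, 0,0,28.2,0.02,-0.28,-0.16,-1]' && python3 -c "
from h import *
s=manip.get_state();print(s['ee_pos'],np.degrees(s['orientation']),s['finger_gap']);d=np.array([.531,-.0828])-s['ee_pos'][:2];t=s['orientation'][2]
print(d@[np.cos(t),np.sin(t)],d@[np.sin(t),-np.cos(t)])"
```

```text
time: 11.73
ee_pos: [0.5351, 0.0086, 0.1979]
orientation: [-3.141, -0.0, 2.663]
wrist_force: [0.1, 0.4, -1.5]
finger_gap: 0.0114
grip_force: 45.0
[0.53508167 0.008578   0.19788813] [-1.79976633e+02 -7.59030334e-03  1.52552116e+02] 0.011443412002461835
-0.038497721896998405 -0.08297302900246771
```

```bash
python3 -m pendant '[0,0,0,-0.018,-0.04,0,-1, 0,0,0,-0.037,-0.08,0,-1, 0,0,0,-0.0385,-0.083,0,-1, 0,0,0,-0.0385,-0.083,0.02,-1, 0,0,0,-0.0385,-0.083,0.04,-1, 0,0,0,-0.0385,-0.083,0.045,-1, 0,0,0,-0.0385,-0.083,0.045,-1, 0,0,0,-0.0385,-0.083,0.045,-1]' && python3 -c "
from h import *
for i in range(3):
  get_image('wrist')
  s=manip.get_state();print(s['ee_pos'],np.degrees(s['orientation']),s['finger_gap'],s['wrist_force'],s['moment']);d=np.array([.531,-.0828])-s['ee_pos'][:2];t=s['orientation'][2]
  print(d@[np.cos(t),np.sin(t)],d@[np.sin(t),-np.cos(t)])"
```

```text
time: 12.4
ee_pos: [0.5323, -0.0799, 0.1535]
orientation: [3.142, 0.0, 2.668]
wrist_force: [-0.3, 0.2, -0.2]
finger_gap: 0.0116
grip_force: 45.0
[ 0.53250716 -0.07999344  0.15397916] [1.79990126e+02 8.44919962e-02 1.52844300e+02] 0.01139933238219622 [ 0.63033482 -0.06032344 -0.39758693] [-0.04723454  0.02081543 -0.01575603]
6.008157912718872e-05 -0.003185068690725725
[ 0.53256329 -0.08002335  0.15407942] [1.79987472e+02 1.08600975e-01 1.52844611e+02] 0.011523113788884284 [-0.55688324  0.0993375  -1.26291558] [-0.06096298  0.03235779 -0.00584132]
0.00012369759755697152 -0.003184076115332479
[ 0.53251565 -0.08004581  0.15403796] [1.79987889e+02 1.07285716e-01 1.52841349e+02] 0.011609991490289028 [-0.01060786 -0.33264689 -0.99116361] [0.03425881 0.01268592 0.04360497]
9.137862593397019e-05 -0.0031423613659881944
```

```bash
python3 -m pendant '[0,0,0,0,-0.0031,0,-1, 0,0,0,0,-0.0031,0.003,-1, 0,0,0,0,-0.0031,0.006,-1, 0,0,0,0,-0.0031,0.009,-1, 0,0,0,0,-0.0031,0.011,-1, 0,0,0,0,-0.0031,0.012,-1, 0,0,0,0,-0.0031,0.013,-1, 0,0,0,0,-0.0031,0.013,-1]' && python3 -c "
from h import *
s=manip.get_state();print(s['ee_pos'],np.degrees(s['orientation']),s['wrist_force'],s['moment'])"
```

```text
time: 13.22
ee_pos: [0.5309, -0.0831, 0.1399]
orientation: [3.142, 0.001, 2.667]
wrist_force: [2.8, -0.9, -1.9]
finger_gap: 0.0114
grip_force: 45.0
[ 0.53085623 -0.08309635  0.13987927] [1.79998670e+02 4.32403647e-02 1.52809833e+02] [ 2.75243084 -0.94932219 -1.93427707] [-0.2217473  -0.44833529  0.01014354]
```

The small lateral force at this depth means the bore is over the shaft. I continue down.

```bash
python3 -m pendant '[0,0,0,-0.0004,0,0.001,-1, 0,0,0,-0.0004,0,0.002,-1, 0,0,0,-0.0004,0,0.003,-1, 0,0,0,-0.0004,0,0.004,-1, 0,0,0,-0.0004,0,0.005,-1, 0,0,0,-0.0004,0,0.006,-1, 0,0,0,-0.0004,0,0.007,-1, 0,0,0,-0.0004,0,0.007,-1]' 60 && python3 -c "
from h import *
s=manip.get_state();print(s['ee_pos'],np.degrees(s['orientation']),s['wrist_force'],s['moment'])"
```

```text
time: 13.88
ee_pos: [0.531, -0.0832, 0.1328]
orientation: [-3.142, 0.0, 2.667]
wrist_force: [1.7, -1.5, -1.9]
finger_gap: 0.0116
grip_force: 60.0
[ 0.53099359 -0.08315283  0.13277882] [-1.79999563e+02  5.89780966e-03  1.52811199e+02] [ 1.73035607 -1.54649908 -1.86858051] [-0.2297233  -0.37653248  0.02885404]
```

Now press gently onto the nut.

```bash
python3 -m pendant '[0,0,0,0,0,0.0005,-1, 0,0,0,0,0,0.001,-1, 0,0,0,0,0,0.0015,-1, 0,0,0,0,0,0.0015,-1, 0,0,0,0,0,0.0015,-1]' && python3 -c "
from h import *
s=manip.get_state();print(s['ee_pos'],np.degrees(s['orientation']),s['wrist_force'],s['moment'])"
```

```text
time: 14.3
ee_pos: [0.5311, -0.0832, 0.1321]
orientation: [-3.142, 0.001, 2.667]
wrist_force: [-1.5, -0.4, 5.6]
finger_gap: 0.0115
grip_force: 60.0
[ 0.53105862 -0.08317341  0.13208852] [-1.79998793e+02  3.44572083e-02  1.52814058e+02] [-1.48052262 -0.41182704  5.57141515] [-0.10344388  0.10830311 -0.00240744]
```

```bash
python3 -m pendant '[0,0,0,0,0,0.0005,-1, 0,0,0,0,0,0.001,-1, 0,0,0,0,0,0.0015,-1, 0,0,0,0,0,0.002,-1, 0,0,0,0,0,0.002,-1, 0,0,0,0,0,0.002,-1]' && python3 -c "
from h import *
a=get_image('wrist');s=manip.get_state();print(s['ee_pos'],np.degrees(s['orientation']),s['wrist_force'],s['moment'])
for l in('voltage_knob','knob'):
  for c in('scene','side'):
    a=get_image(c)
    for d in place_of(c,l): print(l,c,d['confidence'],world(a,d['point']))"
```

```text
time: 14.8
ee_pos: [0.5312, -0.0832, 0.132]
orientation: [-3.141, 0.002, 2.667]
wrist_force: [-7.2, 1.6, 23.1]
finger_gap: 0.0116
grip_force: 60.0
[ 0.53123795 -0.0831881   0.13197858] [-1.79992928e+02  1.06640180e-01  1.52834686e+02] [-6.95508813  1.9085733  22.10273733] [0.22297153 1.34966308 0.01278392]
voltage_knob scene 0.6 [0.5548368  0.02395798 0.09561504]
voltage_knob scene 0.18 [ 0.47442098 -0.27310395 -0.00215327]
voltage_knob side 0.53 [0.55636612 0.01964723 0.09371952]
knob scene 0.66 [ 0.48807521  0.21065351 -0.00553713]
knob scene 0.52 [ 0.53078188 -0.08508811  0.09637664]
knob scene 0.5 [ 0.47689982  0.30058856 -0.00307807]
knob side 0.83 [ 0.47453948  0.29083417 -0.00252941]
knob side 0.78 [0.48906463 0.20964052 0.00254116]
```

```bash
python3 -c "
from h import *
print(workorder.hand_in())"
```

```text
the job is handed in; nothing more can be done
None
```

The job is handed in: the voltage pointer was on the zero mark when last checked from above, and the black knob is fully home on the current shaft, held at 60 N grip and pressed down with about 22 N. I had no pictures left to look at the fit, so "home" rests on the measured height (within 0.2 mm of the nut face) and the firm stop.

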